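# Press the plunger home in the filter vial

## Task

Take the thin round-capped plunger out of its holder, start its stem in the mouth of the tall narrow-bored filter vial that is still open, and then gently press it straight down until you feel it come up hard against its stop. Do not ram it; finish with the plunger let go, upright and fully home, and leave the square-capped plunger, the beaker and the small amber jar standing where they are.

Things in the scene. Friction and masses are not known exactly. Their poses are not given: they have to be found in the camera images.
- plunger: white plastic plunger, the thing to insert: straight stem 10 mm in diameter and 85 mm long with a tapered tip, topped by a round cap 26 mm in diameter and 14 mm thick (99 mm overall, about 40 g). It starts upright in a round holder. Origin at the centre of the stem's tip; z runs up the stem to the cap
- plunger_tip (a point): centre of the lower end of the plunger's stem
- plunger_cap_top (a point): centre of the top face of the plunger's cap, 99 mm above the tip
- holder: round metal holder on the grey stand, 32 mm in diameter and 45 mm high, with a 12 mm bore in which the plunger stands (tip 39 mm below the holder's top, so 46 mm of stem shows under the cap). Origin at the centre of its underside, z up; fixed. The stand under it is a 80 x 150 x 12 mm plate and can lie on either side of the table
- vial: open filter vial: frosted white, round, 36 mm in diameter, 100 mm high, standing fixed in an aluminium channel rack (walls 34 mm high, grey end plates 50 mm high, 70 x 188 mm) among two other vials 55 mm apart. Its bore is 13 mm wide with a short funnel at the mouth (22 mm wide, 8 mm deep). Origin at the centre of its underside (10 mm above the table), z up
- vial_mouth (a point): centre of the vial's mouth, at the level of its rim, 110 mm above the table
- seal_top (a point): centre of the top of the tight rubber disc inside the vial's bore, which the stem's tip pushes down
- seal (a joint): how far the rubber disc has been pushed down the bore (m): 0 = 35 mm below the rim, 0.045 = against its stop, 80 mm below the rim. It starts between 0 and 0.015, slides with about 7 N of drag and does not spring back. With the plunger home the underside of its cap is 5 mm above the rim
- wide_vial: wrong vial: shorter (80 mm) and fatter (44 mm in diameter), open with a 24 mm bore, fixed in the rack. Origin at the centre of its underside
- done_vial: finished vial: like the open filter vial but with a plunger already pressed home, its round cap on top, fixed in the rack. Origin at the centre of its underside
- wide_plunger: the other plunger, not needed: 16 mm stem, square cap 30 mm wide and 14 mm thick, 94 mm overall, standing in the other holder on the stand, 74 mm from the first. Origin at its tip
- beaker: glass beaker, 68 mm in diameter and 85 mm high, standing loose beyond the rack and stand. Origin at the centre of its underside
- amber_jar: small amber jar with black lid, 48 mm in diameter and 60 mm high, standing loose on the robot's side. Origin at the centre of its underside

How it is judged:
On the way:
1. the plunger's stem has been started in the open filter vial: its tip at least 15 mm below the rim, in the bore (z of plunger_tip in the frame of vial_mouth below -0.015 m and horizontal distance between plunger_tip and vial_mouth below 0.006 m), for 0.2 s.
At the end, for the whole second after the job is handed in: The plunger stands at rest in the filter vial, within 0.07 rad of upright and centred within 5 mm, its tip at least 76.5 mm below the rim and the rubber disc within 3 mm of its stop (pushed at least 42 mm) (value of joint seal above 0.042 m and z of plunger_tip in the frame of vial_mouth below -0.0765 m and horizontal distance between plunger_tip and vial_mouth below 0.005 m and angle between plunger's own z axis and vertical below 0.07 rad and linear speed of plunger below 0.01 m/s); the robot touches nothing.
It fails at once if the plunger is rammed: more than 40 N between plunger and vial (with the disc in it) (contact force between plunger and vial above 40 N).
It fails at once if the other plunger is moved more than 25 mm (distance of wide_plunger from where it was at the start of the episode above 0.025 m).
It fails at once if the beaker is moved more than 25 mm (distance of beaker from where it was at the start of the episode above 0.025 m).
It fails at once if the amber jar is moved more than 25 mm (distance of amber_jar from where it was at the start of the episode above 0.025 m).
It also fails if it takes over 51 s, if anything falls off the work surface, if the arm or the gripper's body presses on something with over 40 N, if the wrist force passes 120 N, or if a joint passes its speed limit or range.

## Robot

A 6-joint arm with a two-finger parallel gripper is mounted at the origin on the work surface. World frame = base frame: x ahead of the robot, y to its left, z up, the work surface at z = 0. Lengths are in m, angles in rad, forces in N, time in s.
With the tool pointing down it reaches from about 0.3 to 0.95 m from the base axis. Payload 3.1 kg.
Tool frame: the origin (TCP) lies at the very end of the fingers, on their centre line; the grasp point (between the pads) lies 19 mm behind it; z points along the fingers, y is the line along which they close (so a half turn about z gives the same grasp; the last joint's range is limited). The gripper opens to 85 mm and grips with 20 to 120 N. Pads are 22 mm wide; open, the fingers measure 114 mm over their backs; the gripper's body (76 mm by 85 mm) begins 54 mm behind the grasp point. The pads swing forward as they close: fully open they stand 13 mm farther back than shut.
Start: joints at [-1.215, 0.308, 1.634, -0, 1.2, -0.07], TCP at [0.258, -0.569, 0.231] pointing down, gripper open.
Joint ranges: [-3.06, 3.06], [-0.79, 1.96], [0.05, 2.63], [-1.19, 4.34], [0.05, 2.64], [-2.94, 2.94]. Speed limits (rad/s): [2.79, 2.79, 3.14, 3.14, 3.14, 3.14].

## Interface

Orientations are given as a rotation vector (axis times angle).
In Python, from workcell import telemetry, eyes, workorder gives the robot as it stands.
- The arm moves only by the tool send_rows, never from a script. Its argument "series" is a list of rows, each a list of 5 numbers: the finger opening in cm, from 0 to 8.54, then the shift along the tool's x, y, z in cm, then the turn about the tool's z in rad. A call has 1 to 5 rows; each row is the pose to reach, as a shift and turn from the pose commanded when the call began, along the tool's axes at that moment; what a row does not reach only later rows make up. A row lasts 1/12 s, in which the tool goes at most 41.7 mm and 7.16 degrees, less where a joint would pass 70% of its speed; a pose out of reach is approached as far as the arm can. A call with a gripper value outside its range is refused whole. The fingers move at their own pace and stop on an object; "squeeze" is the grip in N (left out, the last holds). Time passes only in rows, so rows that repeat a pose let the fingers close. It gives the time, the measured TCP pose, the force, the opening and the grip force at its end, in the units of the state.
- telemetry.observe(): the state, without advancing time (a new reading comes with each control period).
- eyes.read_camera(name): name is "scene" or "top"; returns the picture (384x512x3 uint8, red, green, blue); there is no depth.
- eyes.camera_model(name): a dict with "fx", "fy", "cx", "cy" (pixels), "D" ([k1, k2, p1, p2, k3] as OpenCV has them; the pictures are not rectified), "R" (3x3) and "t" (3): a world point X has camera coordinates R X + t. Camera axes: x right, y down, z forward; pixel columns grow to the right and rows downward; lengths in m; the calibration is good to about 2 mm. A picture is of the moment at which its call begins. camera_model takes no time and is no camera call.
- workorder.hand_in(): hands the job in; it is judged then, once.
Trained networks look in the newest picture that a camera, given by its name, has taken for a name from the list of things; names that differ only in an ending like _2 or _b are one class to them, and where a whole thing is asked for, a point or a joint stands for the part that bears it (a point fixed in the world has none). Each returns a list of dicts, best first, with "confidence" (0 to 1); they miss things now and then, are a little off and sometimes report something else, mostly with a low value. They report only what shows in the picture. A call takes as long as a camera call.
- eyes.find_in(camera, label): "box" ([centre column, centre row, width, height] in pixels, round what is visible of it).
- eyes.mark_of(camera, label): "position" ([column, row] in pixels: a listed point, or the origin of a listed thing).
The state is a dict: "t": time; "joints": joint angles; "joint_vel": joint speeds; "joint_torque": joint torques, N m; "tool_pos": TCP position; "eef_rot": TCP orientation; "force": force on the tool from outside, world axes, zero at the start; "ft_torque": the same for the moment, N m; "finger_gap": finger opening in m; "gripper_force": force on a finger pad.
Only numpy, scipy, OpenCV 4.12 (cv2) and the standard library are available. Lean on these libraries where they do the work, as an engineer would, in place of code of your own. Each camera call takes 0.05 s, during which the arm holds its last target. There are 200 camera calls.

## Working session

There is one attempt and no reset: what is moved stays moved. The work goes in short steps, Python scripts to look and compute and a tool call to move; the robot and the scene stay as the last step left them, time stands still between calls to the robot, and variables do not carry over. Pictures are saved under pics/ and viewed, at most 10 in all, crops included, and the job is handed in when it is done.

Besides the shell and the picture viewer there is one more tool, called after "Call:" by a JSON object that holds its "api" and its "payload", one argument or row to a line. send_rows: Moves the arm, as the interface text tells. Its arguments: {"type":"object","properties":{"series":{"type":"array"},"squeeze":{"type":"number"}},"required":["series"]}

```bash
mkdir -p pics; cat > h.py <<'E'
import numpy as np, cv2
from workcell import telemetry, eyes, workorder
from scipy.spatial.transform import Rotation as Ro
def cam(n):
    m=eyes.camera_model(n);K=np.array([[m['fx'],0,m['cx']],[0,m['fy'],m['cy']],[0,0,1.]])
    return K,np.array(m['D'],float),np.array(m['R'],float),np.array(m['t'],float)
def ray(n,p):
    K,D,R,t=cam(n);u=cv2.undistortPoints(np.array([[p]],float),K,D)[0,0]
    d=R.T@np.array([u[0],u[1],1]);return -R.T@t,d/np.linalg.norm(d)
def at_z(n,p,z):
    o,d=ray(n,p);return o+d*(z-o[2])/d[2]
def proj(n,X):
    K,D,R,t=cam(n);return cv2.projectPoints(np.array([X],float),cv2.Rodrigues(R)[0],t,K,D)[0][0,0]
def tri(p1,p2):
    (a,d),(b,e)=ray('scene',p1),ray('top',p2)
    s=np.linalg.lstsq(np.c_[d,-e],b-a,rcond=None)[0];P,Q=a+s[0]*d,b+s[1]*e
    return (P+Q)/2,np.linalg.norm(P-Q)
def tool(X):
    s=telemetry.observe();return Ro.from_rotvec(s['eef_rot']).inv().apply(np.array(X)-s['tool_pos'])*100
E
python3 - <<'E'
from h import *
ims=[eyes.read_camera(n) for n in('scene','top')]
for n,i in zip(('scene','top'),ims): cv2.imwrite(f'pics/{n}.png',cv2.resize(i[:,:,::-1],(800,600)))
np.set_printoptions(precision=3,suppress=True)
for n in('scene','top'): print(n,ray(n,(256,192)))
for l in['plunger_cap_top','plunger_tip','plunger','holder','vial_mouth','vial','seal_top','wide_vial','done_vial','wide_plunger','beaker','amber_jar']:
    r=[eyes.mark_of(n,l) for n in('scene','top')]
    print(l,[[(np.round(q['position'],1).tolist(),round(q['confidence'],2)) for q in x[:3]] for x in r])
    if r[0] and r[1]: print('   ',*tri(r[0][0]['position'],r[1][0]['position']))
s=telemetry.observe();print(s['t'],s['tool_pos'],Ro.from_rotvec(s['eef_rot']).as_matrix())
E
```

```text
scene (array([ 0.969, -0.498,  0.605]), array([-0.527,  0.605, -0.597]))
top (array([ 0.388, -0.012,  0.902]), array([ 0.176, -0.015, -0.984]))
plunger_cap_top [[([178.1, 242.2], 0.83)], [([338.9, 187.6], 0.58)]]
    [ 0.531 -0.187  0.117] 0.0076273893722997674
plunger_tip [[], [([328.6, 200.2], 0.6)]]
plunger [[([298.3, 159.2], 0.55), ([298.6, 199.7], 0.26)], [([326.9, 197.8], 0.71), ([328.9, 196.8], 0.44)]]
    [ 0.571 -0.082  0.243] 0.18798170754793878
holder [[([187.5, 286.8], 0.94)], [([330.7, 193.2], 0.68)]]
    [ 0.538 -0.19   0.015] 0.005998559787738356
vial_mouth [[([299.0, 159.4], 0.79), ([294.6, 200.7], 0.71)], [([166.0, 193.3], 0.75), ([246.5, 267.9], 0.16)]]
    [0.531 0.149 0.112] 0.0032726962947366212
vial [[([297.3, 197.3], 0.94), ([186.7, 285.8], 0.26)], [([176.0, 203.3], 0.89)]]
    [0.528 0.149 0.008] 0.0008084044063294178
seal_top [[], [([339.3, 189.4], 0.68)]]
wide_vial [[([274.8, 207.7], 0.65)], [([198.3, 208.7], 0.88), ([337.6, 191.2], 0.27)]]
    [0.512 0.097 0.004] 0.01078270018836858
done_vial [[([313.9, 187.5], 0.85)], [([154.4, 197.1], 0.66)]]
    [0.542 0.195 0.016] 0.001138824661823131
wide_plunger [[([219.9, 263.8], 0.94)], [([299.3, 192.6], 0.66)]]
    [ 0.544 -0.118  0.019] 0.002207202211664941
beaker [[([338.0, 260.1], 0.6)], [([224.0, 128.0], 0.95)]]
    [0.701 0.044 0.001] 0.003333783342417891
amber_jar [[([203.1, 211.6], 0.76)], [([244.1, 266.9], 0.61)]]
    [ 0.384 -0.    -0.011] 0.012660113029902265
1.3 [ 0.258 -0.569  0.231] [[ 0.911  0.413  0.   ]
 [ 0.413 -0.911 -0.   ]
 [ 0.     0.    -1.   ]]
```

View pics/scene.png

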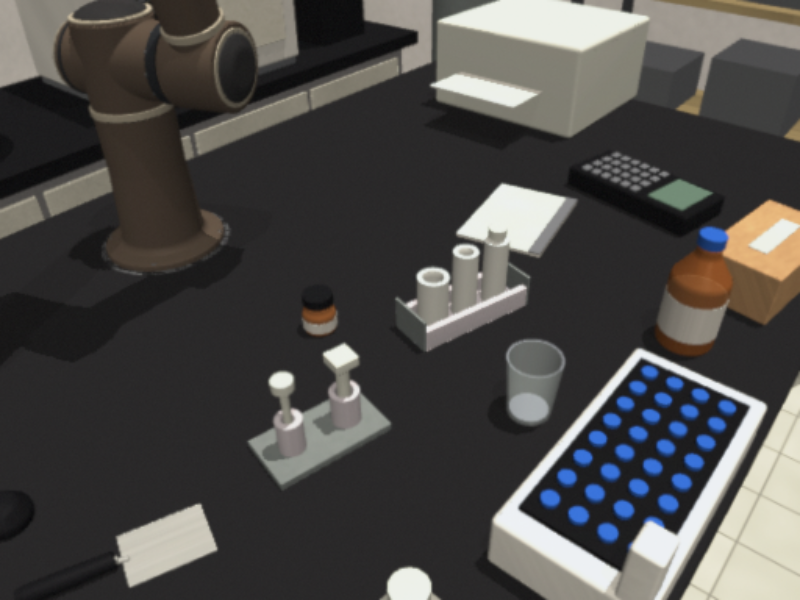

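View pics/top.png

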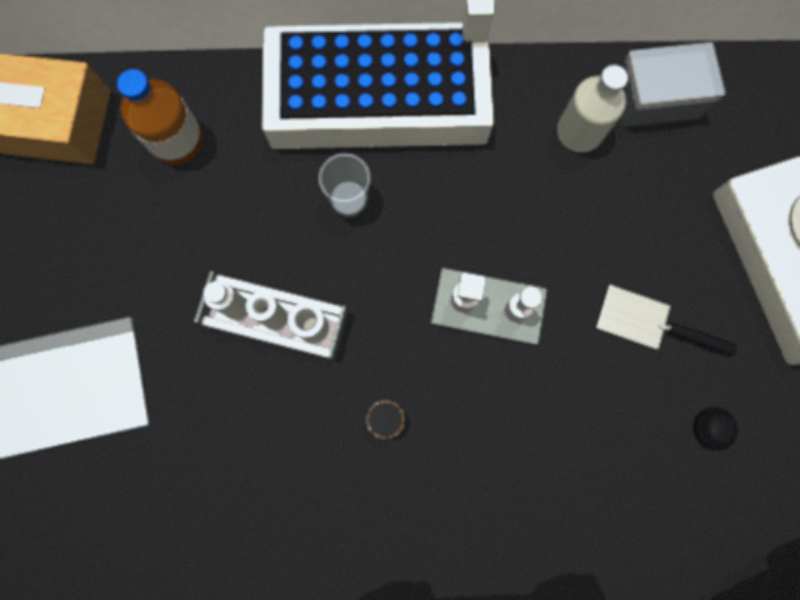

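The scene camera shows the round-capped plunger at (180,244) and the open filter vial's mouth at (298,161), in the middle of the rack. The top camera has them at (340,190) and (167,194). The networks agree. I'll refine both points with magnified crops.

```bash
python3 - <<'E'
from h import *
np.set_printoptions(precision=4,suppress=True)
ims={n:eyes.read_camera(n) for n in('scene','top')}
rows=[]
for n,c in(('scene',(180,250)),('scene',(298,165)),('top',(337,191)),('top',(167,194))):
    x,y=c;a=ims[n][y-15:y+15,x-20:x+20,::-1]
    a=cv2.resize(a,(400,300),interpolation=cv2.INTER_CUBIC)
    for k in range(0,40,5): cv2.putText(a,str(x-20+k),(k*10,10),0,.35,(0,255,255),1); cv2.line(a,(k*10+5,12),(k*10+5,16),(0,255,255),1)
    for k in range(0,30,5): cv2.putText(a,str(y-15+k),(0,k*10+9),0,.35,(0,255,0),1)
    rows.append(a)
cv2.imwrite('pics/crops.png',np.vstack([np.hstack(rows[:2]),np.hstack(rows[2:])]))
def best(l,p):
    out=[]
    for n in('scene','top'):
        q=np.median([eyes.mark_of(n,l)[0]['position'] for _ in range(3)],0);out.append(q)
    return out
print('cap z117',at_z('scene',(178.1,242.2),.117),at_z('top',(338.9,187.6),.117))
print('mouth z110',at_z('scene',(299,159.4),.11),at_z('top',(166,193.3),.11))
for n in('scene','top'):
  for l in('plunger_cap_top','plunger','holder','vial_mouth'): print(n,l,[np.round(b['box'],1).tolist()+[round(b['confidence'],2)] for b in eyes.find_in(n,l)[:2]])
E
```

```text
cap z117 [ 0.5285 -0.1898  0.117 ] [ 0.5334 -0.1839  0.117 ]
mouth z110 [0.5285 0.1492 0.11  ] [0.5323 0.1502 0.11  ]
scene plunger_cap_top [[182.1, 252.8, 14.5, 30.1, 0.81]]
scene plunger [[177.7, 253.4, 14.7, 32.5, 0.84]]
scene holder [[183.9, 280.4, 19.7, 27.9, 0.62]]
scene vial_mouth [[300.6, 177.4, 17.7, 42.1, 0.89], [181.1, 255.2, 13.9, 35.9, 0.55]]
top plunger_cap_top [[336.4, 190.5, 13.2, 18.6, 0.72], [331.6, 197.2, 16.6, 18.5, 0.35]]
top plunger [[340.8, 189.3, 11.9, 13.4, 0.44]]
top holder [[330.7, 195.2, 20.8, 22.1, 0.6]]
top vial_mouth [[171.0, 199.3, 26.8, 22.3, 0.92]]
```

View pics/crops.png

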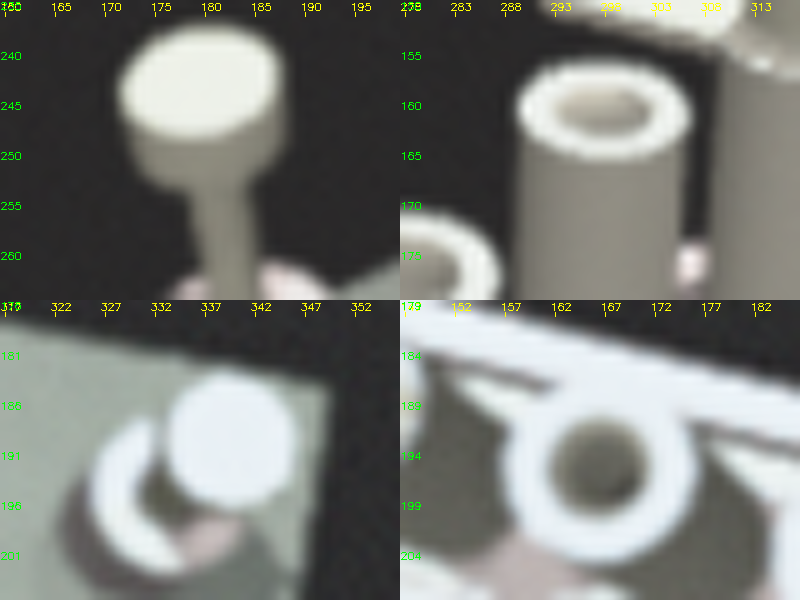

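In the crops, the cap-top centre is at scene (179.5,242.6) and top (339.7,189.5). The mouth centre is at scene (297.9,160.5) and top (166.3,195.5).

```bash
python3 - <<'E'
from h import *
np.set_printoptions(precision=4,suppress=True)
for s,t,z in(((179.5,242.6),(339.7,189.5),.117),((297.9,160.5),(166.35,195.6),.11)):
    print(tri(s,t),at_z('scene',s,z),at_z('top',t,z))
    P=tri(s,t)[0]; print('reproj',proj('scene',P),proj('top',P),'r18 left/right px',proj('top',P+[0,.018,0]),proj('top',P-[0,.018,0]))
# stand & rack direction from top image edges
a,b=at_z('top',np.array([442,270])*.64,.012),at_z('top',np.array([547,290])*.64,.012);print('stand',a-b)
a,b=at_z('top',np.array([217,276])*.64,.044),at_z('top',np.array([345,306])*.64,.044);print('rack',a-b)
print(tool([.531,-.187,.19]))
E
```

```text
(array([ 0.5295, -0.1866,  0.1145]), np.float64(0.0020687927130097657)) [ 0.531 -0.189  0.117] [ 0.5297 -0.1852  0.117 ]
reproj [180.1324 242.5366] [340.1446 189.809 ] r18 left/right px [330.8836 190.0494] [349.3926 189.5689]
(array([0.5273, 0.1492, 0.1072]), np.float64(0.0025064194073784974)) [0.5293 0.1442 0.11  ] [0.5277 0.1495 0.11  ]
reproj [298.4689 160.3428] [166.8142 196.0579] r18 left/right px [157.5279 196.2971] [176.1016 195.8184]
stand [ 0.0325  0.1462 -0.    ]
rack [0.0457 0.1724 0.    ]
[ 40.6385 -23.5343   4.1279]
```

Call:
{"api": "send_rows", "payload": {
  "series": [
    [8.5,4,-2.3,0,-0.12],
    [8.5,8,-4.6,0,-0.24],
    [8.5,12,-6.9,0,-0.36],
    [8.5,16,-9.2,0,-0.48],
    [8.5,19,-11,0,-0.6]
  ]
}}

```text
t: 2.22
tool_pos: [0.3801, -0.3983, 0.2314]
eef_rot: [2.733, 1.548, 0.0]
force: [0.3, -1.9, -0.5]
finger_gap: 0.0854
gripper_force: 0.0
```

```bash
python3 - <<'E'
from h import *
s=telemetry.observe();print(s['t'],s['tool_pos'],Ro.from_rotvec(s['eef_rot']).as_matrix().round(3).tolist(),tool([.530,-.187,.18]))
E
```

```text
2.2167 [ 0.38007438 -0.39827596  0.23141759] [[0.514, 0.858, 0.0], [0.858, -0.514, -0.0], [-0.0, 0.001, -1.0]] [25.82929053  1.99748307  5.14273702]
```

Call:
{"api": "send_rows", "payload": {
  "series": [
    [8.5,4,0.3,1,-0.1],
    [8.5,8,0.6,2,-0.2],
    [8.5,12,1,3,-0.32],
    [8.5,16,1.3,4,-0.32],
    [8.5,20,1.6,5,-0.32]
  ]
}}

```text
t: 2.63
tool_pos: [0.4977, -0.2353, 0.1812]
eef_rot: [2.456, 1.958, 0.001]
force: [0.4, -0.7, -0.2]
finger_gap: 0.0848
gripper_force: 0.0
```

```bash
python3 - <<'E'
from h import *
s=telemetry.observe();print(s['t'],s['tool_pos'],Ro.from_rotvec(s['eef_rot']).as_matrix().round(3).tolist(),tool([.530,-.187,.14]))
E
```

```text
2.6333 [ 0.49768092 -0.23533425  0.18120676] [[0.223, 0.975, 0.001], [0.975, -0.223, -0.0], [-0.0, 0.001, -1.0]] [5.43346303 2.06955823 4.1208747 ]
```

Call:
{"api": "send_rows", "payload": {
  "series": [
    [8.5,3.5,1.4,0,0],
    [8.5,5.4,2.1,0.5,0],
    [8.5,5.4,2.1,3.5,0],
    [8.5,5.4,2.1,6.5,0],
    [8.5,5.4,2.1,8.0,0]
  ]
}}

```text
t: 3.05
tool_pos: [0.5277, -0.1874, 0.0984]
eef_rot: [-2.452, -1.958, 0.003]
force: [-1.3, 1.1, -0.6]
finger_gap: 0.0847
gripper_force: 0.0
```

```bash
python3 - <<'E'
from h import *
s=telemetry.observe();print(s['t'],s['tool_pos'],s['force'])
i=eyes.read_camera('scene')[170:290,100:260,::-1];cv2.imwrite('pics/pre.png',cv2.resize(i,(800,600),interpolation=cv2.INTER_CUBIC))
E
```

```text
3.05 [ 0.52773043 -0.18736354  0.09836254] [-1.30411195  1.05559659 -0.63331284]
```

View pics/pre.png

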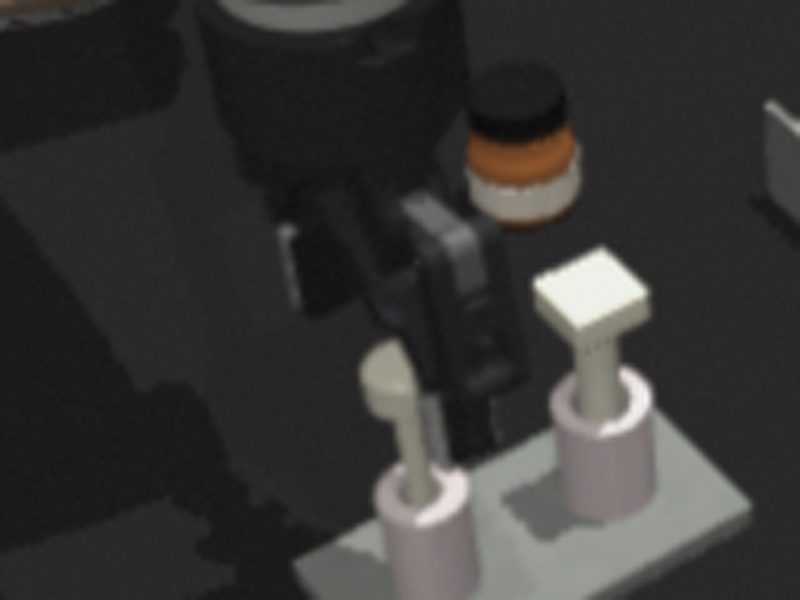

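The open fingers straddle the round cap, at about (390,380) in the crop, and stay clear of the square plunger. I'll close now.

Call:
{"api": "send_rows", "payload": {
  "series": [
    [2.0,0,0,0,0],
    [2.0,0,0,0,0],
    [2.0,0,0,0,0],
    [2.0,0,0,0,0],
    [2.0,0,0,0,0]
  ],
  "squeeze": 50
}}

```text
t: 3.52
tool_pos: [0.5303, -0.1898, 0.1029]
eef_rot: [2.455, 1.956, 0.002]
force: [-0.8, 0.3, 5.4]
finger_gap: 0.0248
gripper_force: 15.7
```

Call:
{"api": "send_rows", "payload": {
  "series": [
    [2.0,0,0,0,0],
    [2.0,0,0,0,0],
    [2.0,0,0,0,0],
    [2.0,0,0,0,0],
    [2.0,0,0,0,0]
  ]
}}

```text
t: 3.93
tool_pos: [0.5303, -0.1897, 0.1031]
eef_rot: [2.455, 1.956, 0.002]
force: [-1.3, -0.2, 6.5]
finger_gap: 0.0239
gripper_force: 48.8
```

Call:
{"api": "send_rows", "payload": {
  "series": [
    [2.0,0,0,-0.5,0],
    [2.0,0,0,-1.5,0],
    [2.0,0,0,-3,0],
    [2.0,0,0,-4.5,0],
    [2.0,0,0,-6,0]
  ]
}}

```text
t: 4.35
tool_pos: [0.5289, -0.1889, 0.1622]
eef_rot: [-2.456, -1.958, 0.0]
force: [-0.0, 0.5, -0.4]
finger_gap: 0.0238
gripper_force: 49.4
```

Call:
{"api": "send_rows", "payload": {
  "series": [
    [2.0,0,0,-3,0],
    [2.0,0,0,-6,0],
    [2.0,0,0,-7.5,0],
    [2.0,0,0,-7.5,0],
    [2.0,0,0,-7.5,0]
  ]
}}

```text
t: 4.77
tool_pos: [0.5296, -0.1892, 0.2375]
eef_rot: [2.455, 1.957, 0.002]
force: [0.0, 0.1, -1.2]
finger_gap: 0.0241
gripper_force: 49.4
```

```bash
python3 - <<'E'
from h import *
s=telemetry.observe();print(s['t'],s['tool_pos'],s['force'],s['finger_gap'],s['gripper_force'])
a=eyes.read_camera('scene')[130:250,120:280,::-1];cv2.imwrite('pics/lift.png',cv2.resize(a,(800,600),interpolation=cv2.INTER_CUBIC))
for n in('scene','top'):
  for l in('plunger_tip','plunger_cap_top'): print(n,l,[(q['position'],q['confidence']) for q in eyes.mark_of(n,l)[:2]],proj(n,s['tool_pos']-np.array([0,0,.085])),proj(n,s['tool_pos']))
print(tool([.528,.149,.25]))
E
```

```text
4.7667 [ 0.5296225  -0.1892422   0.23751098] [ 0.04119072  0.06045705 -1.23623943] 0.024115134783767662 49.39171493053436
scene plunger_tip [([177.1, 228.8], 0.81)] [175.98229704 226.01877631] [168.53735297 182.49568478]
scene plunger_cap_top [([168.2, 174.6], 0.63)] [175.98229704 226.01877631] [168.53735297 182.49568478]
top plunger_tip [([328.1, 200.0], 0.45)] [345.86137725 185.94231759] [357.36016599 176.06021595]
top plunger_cap_top [([337.9, 189.0], 0.59)] [345.86137725 185.94231759] [357.36016599 176.06021595]
[32.90292926 -7.52867653 -1.52907202]
```

View pics/lift.png

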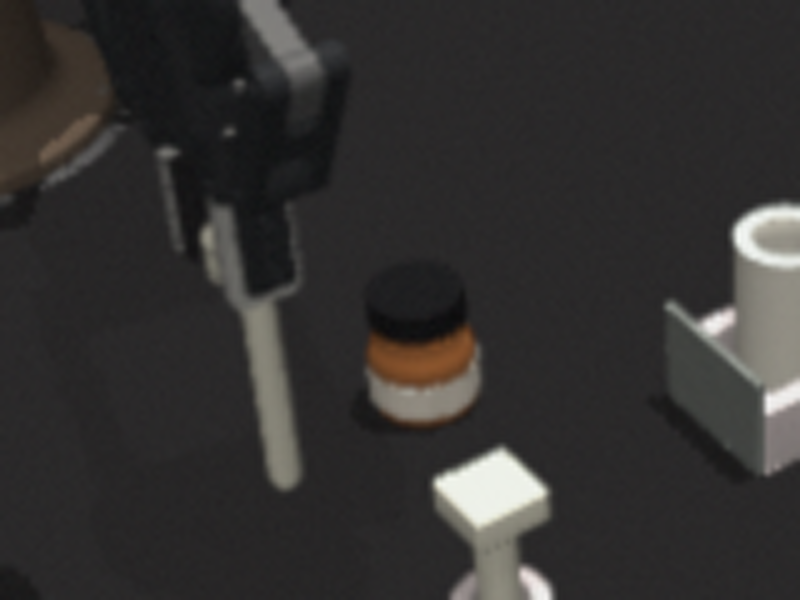

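The plunger is lifted and upright, with its tip at about scene (176.5,227.5), roughly 86 mm below the TCP as expected. Next I carry it over the vial.

Call:
{"api": "send_rows", "payload": {
  "series": [
    [2.0,2,-0.5,0,0],
    [2.0,6,-1.4,0,0],
    [2.0,10,-2.3,0,0],
    [2.0,14,-3.2,0,0],
    [2.0,17.5,-4,0,0]
  ]
}}

```text
t: 5.43
tool_pos: [0.5281, -0.0075, 0.2349]
eef_rot: [-2.456, -1.956, 0.002]
force: [0.9, -0.2, -0.9]
finger_gap: 0.0239
gripper_force: 49.4
```

Call:
{"api": "send_rows", "payload": {
  "series": [
    [2.0,4,-0.9,0,0],
    [2.0,8,-1.8,0,0],
    [2.0,12,-2.7,0,0],
    [2.0,14.5,-3.3,0,0],
    [2.0,15.4,-3.5,0,0]
  ]
}}

```text
t: 5.85
tool_pos: [0.5283, 0.1521, 0.235]
eef_rot: [-2.451, -1.961, 0.002]
force: [-0.9, -0.8, -0.8]
finger_gap: 0.0235
gripper_force: 49.4
```

Call:
{"api": "send_rows", "payload": {
  "series": [
    [2.0,0,0,0.5,0],
    [2.0,0,0,1,0],
    [2.0,0,0,1,0],
    [2.0,0,0,1,0]
  ]
}}

```text
t: 6.18
tool_pos: [0.5288, 0.1466, 0.225]
eef_rot: [-2.458, -1.955, 0.004]
force: [0.5, 0.6, -0.1]
finger_gap: 0.0235
gripper_force: 49.4
```

```bash
python3 - <<'E'
from h import *
s=telemetry.observe();print(s['t'],s['tool_pos'],s['force'],s['finger_gap'],s['gripper_force'])
ims={n:eyes.read_camera(n) for n in('scene','top')};o=[]
for n,(x,y) in(('scene',(298,150)),('top',(165,190))):
    a=cv2.resize(ims[n][y-37:y+38,x-25:x+25,::-1],(400,600),interpolation=cv2.INTER_CUBIC);o.append(a)
cv2.imwrite('pics/over.png',np.hstack(o))
for n in('scene','top'):
  for l in('plunger_tip','vial_mouth'): print(n,l,[(q['position'],round(q['confidence'],2)) for q in eyes.mark_of(n,l)[:2]],proj(n,s['tool_pos']-np.array([0,0,.086])))
print(tool([.528,.149,.25]))
E
```

```text
6.1833 [0.52884901 0.14661842 0.22502977] [ 0.50226936  0.57084347 -0.10396466] 0.023535409723159657 49.3839955329895
scene plunger_tip [([300.1, 149.5], 0.78)] [298.96839534 148.16803113]
scene vial_mouth [([299.1, 158.6], 0.93), ([312.0, 189.4], 0.56)] [298.96839534 148.16803113]
top plunger_tip [([159.4, 194.1], 0.55)] [164.75841892 192.35056548]
top vial_mouth [([168.6, 194.0], 0.75), ([198.0, 208.0], 0.29)] [164.75841892 192.35056548]
[ 0.08259204 -0.19931381 -2.34280071]
```

View pics/over.png

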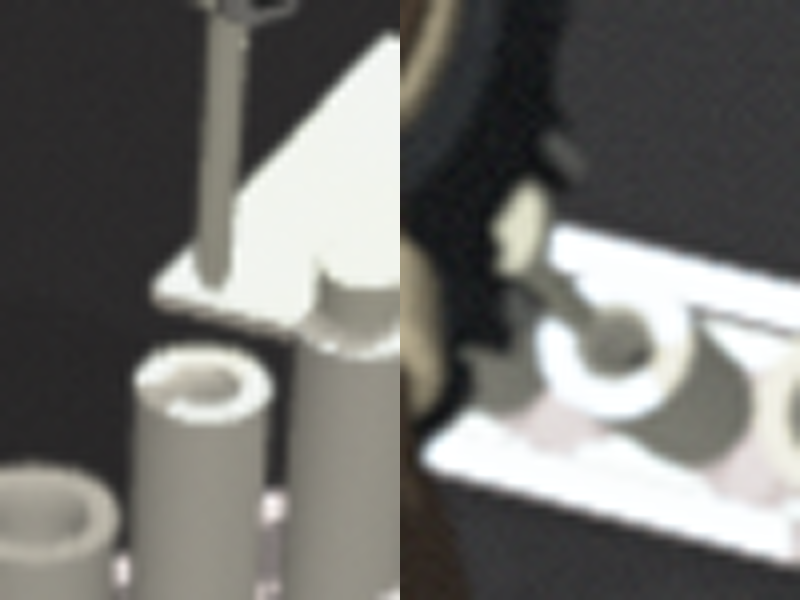

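The scene camera shows the tip at (299.1,148.5) above the mouth at (297.8,160.6), matching the tip I predict from the TCP. In the top view the stem ends over the bore.

```bash
python3 - <<'E'
from h import *
s=telemetry.observe();p=s['tool_pos'].copy() if hasattr(s['tool_pos'],'copy') else np.array(s['tool_pos']);p=np.array(p)
q=np.array([p[0],p[1],.11])
print(p,proj('scene',q),proj('top',q),'d/dx',proj('scene',q+[.01,0,0])-proj('scene',q),proj('top',q+[.01,0,0])-proj('top',q),'d/dy',proj('scene',q+[0,.01,0])-proj('scene',q),proj('top',q+[0,.01,0])-proj('top',q))
for z in(.139,.16,.18,.2): print(z,(proj('top',[p[0],p[1],z])-[139.5,152.5])*8+[400,0])
i=eyes.read_camera('top')[170:215,140:190,::-1].astype(float)
i=np.clip(255*((i/255)**.6),0,255).astype(np.uint8)
cv2.imwrite('pics/z.png',cv2.resize(i,(660,594),interpolation=cv2.INTER_CUBIC))
E
```

```text
[0.52977037 0.1477492  0.22657293] [299.07579045 159.88143799] [167.26255875 194.53923632] d/dx [3.85282909 1.5984595 ] [ 0.05872204 -5.0842278 ] d/dy [ 2.73796256 -1.95676176] [-5.17424137  0.13327726]
0.139 [597.29033977 315.06162783]
0.16 [578.15784151 298.67044076]
0.18 [558.94058014 282.20456254]
0.2 [538.67081479 264.8346163 ]
```

View pics/z.png

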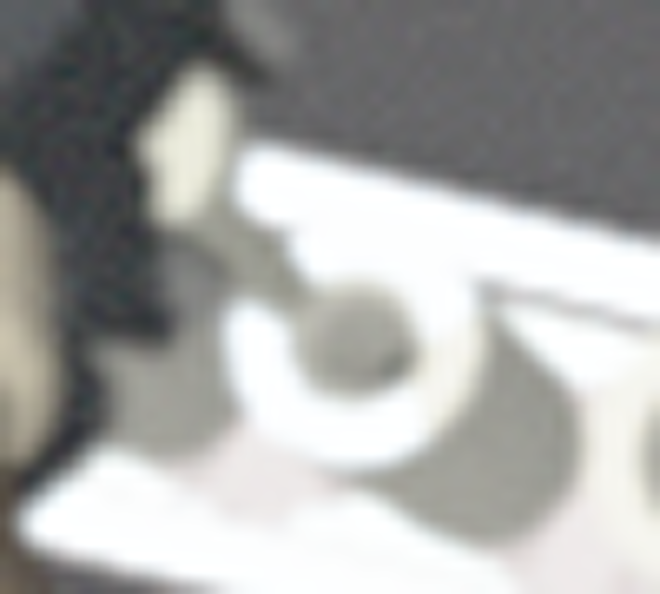

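Call:
{"api": "send_rows", "payload": {
  "series": [
    [2.0,0,-0.05,0.5,0],
    [2.0,0,-0.05,1.0,0],
    [2.0,0,-0.05,1.5,0],
    [2.0,0,-0.05,2.0,0],
    [2.0,0,-0.05,2.5,0]
  ]
}}

```text
t: 6.95
tool_pos: [0.5287, 0.1485, 0.2004]
eef_rot: [-2.456, -1.958, 0.001]
force: [-0.9, 0.1, -0.6]
finger_gap: 0.0237
gripper_force: 49.4
```

Call:
{"api": "send_rows", "payload": {
  "series": [
    [2.0,0,0,0.3,0],
    [2.0,0,0,0.6,0],
    [2.0,0,0,0.9,0],
    [2.0,0,0,1.2,0],
    [2.0,0,0,1.5,0]
  ]
}}

```text
t: 7.37
tool_pos: [0.5291, 0.1485, 0.1861]
eef_rot: [2.457, 1.958, 0.0]
force: [-0.3, -0.2, 0.3]
finger_gap: 0.0238
gripper_force: 49.4
```

Call:
{"api": "send_rows", "payload": {
  "series": [
    [2.0,0,0,0.2,0],
    [2.0,0,0,0.4,0],
    [2.0,0,0,0.6,0],
    [2.0,0,0,0.8,0],
    [2.0,0,0,1.0,0]
  ]
}}

```text
t: 7.78
tool_pos: [0.529, 0.1483, 0.1761]
eef_rot: [2.457, 1.958, -0.0]
force: [-0.3, -0.0, 0.6]
finger_gap: 0.0238
gripper_force: 49.5
```

Call:
{"api": "send_rows", "payload": {
  "series": [
    [2.0,0,0,0.2,0],
    [2.0,0,0,0.4,0],
    [2.0,0,0,0.6,0],
    [2.0,0,0,0.8,0],
    [2.0,0,0,1.0,0]
  ]
}}

```text
t: 8.2
tool_pos: [0.529, 0.1484, 0.1661]
eef_rot: [2.457, 1.958, -0.0]
force: [0.0, -0.9, 1.0]
finger_gap: 0.0237
gripper_force: 49.5
```

Call:
{"api": "send_rows", "payload": {
  "series": [
    [2.0,0,0,0.2,0],
    [2.0,0,0,0.4,0],
    [2.0,0,0,0.6,0],
    [2.0,0,0,0.8,0],
    [2.0,0,0,1.0,0]
  ]
}}

```text
t: 8.62
tool_pos: [0.529, 0.1484, 0.1561]
eef_rot: [2.457, 1.958, -0.0]
force: [-0.4, -1.8, 0.8]
finger_gap: 0.0236
gripper_force: 49.5
```

Call:
{"api": "send_rows", "payload": {
  "series": [
    [2.0,0,0,0.2,0],
    [2.0,0,0,0.4,0],
    [2.0,0,0,0.6,0],
    [2.0,0,0,0.8,0],
    [2.0,0,0,1.0,0]
  ]
}}

```text
t: 9.03
tool_pos: [0.5297, 0.1485, 0.1481]
eef_rot: [2.456, 1.958, 0.001]
force: [-2.7, -2.7, 12.5]
finger_gap: 0.0241
gripper_force: 50.5
```

Call:
{"api": "send_rows", "payload": {
  "series": [
    [2.0,-0.1,-0.05,0.1,0],
    [2.0,-0.1,-0.05,0.2,0],
    [2.0,-0.1,-0.05,0.3,0],
    [2.0,-0.1,-0.05,0.4,0],
    [2.0,-0.1,-0.05,0.5,0]
  ]
}}

```text
t: 9.45
tool_pos: [0.5293, 0.1478, 0.1433]
eef_rot: [2.456, 1.957, 0.003]
force: [-1.8, -3.6, 8.6]
finger_gap: 0.0241
gripper_force: 50.2
```

Call:
{"api": "send_rows", "payload": {
  "series": [
    [2.0,0,0,0.1,0],
    [2.0,0,0,0.2,0],
    [2.0,0,0,0.3,0],
    [2.0,0,0,0.4,0],
    [2.0,0,0,0.5,0]
  ]
}}

```text
t: 9.87
tool_pos: [0.5293, 0.1476, 0.1385]
eef_rot: [2.456, 1.957, 0.002]
force: [-3.1, -3.0, 10.6]
finger_gap: 0.0238
gripper_force: 50.3
```

Call:
{"api": "send_rows", "payload": {
  "series": [
    [2.0,-0.05,-0.05,0.15,0],
    [2.0,-0.05,-0.05,0.3,0],
    [2.0,-0.05,-0.05,0.45,0],
    [2.0,-0.05,-0.05,0.6,0],
    [2.0,-0.05,-0.05,0.75,0]
  ]
}}

```text
t: 10.28
tool_pos: [0.529, 0.1472, 0.131]
eef_rot: [2.455, 1.957, 0.003]
force: [-3.2, -3.4, 10.3]
finger_gap: 0.0241
gripper_force: 50.4
```

Call:
{"api": "send_rows", "payload": {
  "series": [
    [2.0,0,0,0.1,0],
    [2.0,0,0,0.2,0],
    [2.0,0,0,0.3,0],
    [2.0,0,0,0.4,0],
    [2.0,0,0,0.5,0]
  ]
}}

```text
t: 10.7
tool_pos: [0.5289, 0.1471, 0.126]
eef_rot: [2.455, 1.957, 0.002]
force: [-3.4, -4.2, 11.2]
finger_gap: 0.0238
gripper_force: 50.5
```

Call:
{"api": "send_rows", "payload": {
  "series": [
    [2.0,-0.05,-0.05,0.1,0],
    [2.0,-0.05,-0.05,0.2,0],
    [2.0,-0.05,-0.05,0.3,0],
    [2.0,-0.05,-0.05,0.4,0],
    [2.0,-0.05,-0.05,0.5,0]
  ]
}}

```text
t: 11.12
tool_pos: [0.5287, 0.1469, 0.121]
eef_rot: [2.455, 1.957, 0.004]
force: [-1.9, -3.5, 9.9]
finger_gap: 0.0237
gripper_force: 50.4
```

Call:
{"api": "send_rows", "payload": {
  "series": [
    [2.0,0,0,0.05,0],
    [2.0,0,0,0.1,0],
    [2.0,0,0,0.15,0]
  ]
}}

```text
t: 11.37
tool_pos: [0.5286, 0.1468, 0.1194]
eef_rot: [2.455, 1.957, 0.004]
force: [-2.6, -3.2, 10.3]
finger_gap: 0.0233
gripper_force: 50.4
```

Call:
{"api": "send_rows", "payload": {
  "series": [
    [2.0,0,0,0.05,0],
    [2.0,0,0,0.1,0],
    [2.0,0,0,0.15,0]
  ]
}}

```text
t: 11.62
tool_pos: [0.5286, 0.1468, 0.1179]
eef_rot: [2.455, 1.957, 0.004]
force: [-2.1, -3.8, 9.5]
finger_gap: 0.0235
gripper_force: 50.4
```

Call:
{"api": "send_rows", "payload": {
  "series": [
    [2.0,0,0,0.05,0],
    [2.0,0,0,0.1,0],
    [2.0,0,0,0.1,0]
  ]
}}

```text
t: 11.87
tool_pos: [0.5286, 0.1468, 0.1169]
eef_rot: [2.455, 1.957, 0.004]
force: [-2.0, -3.6, 9.4]
finger_gap: 0.0239
gripper_force: 50.3
```

Call:
{"api": "send_rows", "payload": {
  "series": [
    [2.0,0,0,0.05,0],
    [2.0,0,0,0.1,0],
    [2.0,0,0,0.1,0]
  ]
}}

```text
t: 12.12
tool_pos: [0.5286, 0.1468, 0.1158]
eef_rot: [2.455, 1.957, 0.003]
force: [-2.6, -3.8, 10.3]
finger_gap: 0.0239
gripper_force: 50.3
```

Call:
{"api": "send_rows", "payload": {
  "series": [
    [2.0,0,0,0.05,0],
    [2.0,0,0,0.1,0],
    [2.0,0,0,0.1,0]
  ]
}}

```text
t: 12.37
tool_pos: [0.5285, 0.1467, 0.1149]
eef_rot: [2.455, 1.957, 0.003]
force: [-2.4, -4.3, 10.3]
finger_gap: 0.0238
gripper_force: 50.4
```

Call:
{"api": "send_rows", "payload": {
  "series": [
    [2.0,0,0,0.05,0],
    [2.0,0,0,0.1,0],
    [2.0,0,0,0.1,0]
  ]
}}

```text
t: 12.62
tool_pos: [0.5286, 0.1468, 0.1148]
eef_rot: [2.455, 1.957, 0.003]
force: [-4.3, -5.0, 14.4]
finger_gap: 0.0239
gripper_force: 50.8
```

Call:
{"api": "send_rows", "payload": {
  "series": [
    [2.0,0,0,0.05,0],
    [2.0,0,0,0.1,0],
    [2.0,0,0,0.1,0]
  ]
}}

```text
t: 12.87
tool_pos: [0.5287, 0.1467, 0.1147]
eef_rot: [2.455, 1.957, 0.003]
force: [-5.9, -4.5, 19.7]
finger_gap: 0.0239
gripper_force: 51.3
```

The force climbs from 10 to 20 N with no further travel, at exactly the expected height, so this is the hard stop. I'll unload and let go.

Call:
{"api": "send_rows", "payload": {
  "series": [
    [2.0,0,0,-0.15,0],
    [3.5,0,0,-0.15,0],
    [5.0,0,0,-0.15,0],
    [7,0,0,-0.15,0],
    [8.5,0,0,-0.15,0]
  ],
  "squeeze": 20
}}

```text
t: 13.28
tool_pos: [0.5268, 0.1472, 0.1117]
eef_rot: [-2.456, -1.957, 0.0]
force: [1.3, -0.4, -0.1]
finger_gap: 0.0702
gripper_force: 0.0
```

Call:
{"api": "send_rows", "payload": {
  "series": [
    [8.5,0,0,0,0],
    [8.5,0,0,-1,0],
    [8.5,0,0,-4,0],
    [8.5,0,0,-7,0],
    [8.5,0,0,-10,0]
  ]
}}

```text
t: 13.7
tool_pos: [0.5266, 0.1469, 0.2134]
eef_rot: [-2.456, -1.958, 0.001]
force: [0.0, 0.3, 0.6]
finger_gap: 0.0849
gripper_force: 0.0
```

Call:
{"api": "send_rows", "payload": {
  "series": [
    [8.5,-3,0,-2,0],
    [8.5,-7,0,-2,0],
    [8.5,-11,0,-2,0],
    [8.5,-15,0,-2,0],
    [8.5,-15,0,-2,0]
  ]
}}

```text
t: 14.12
tool_pos: [0.4923, -0.0049, 0.233]
eef_rot: [2.46, 1.95, -0.004]
force: [-0.1, -0.1, -0.0]
finger_gap: 0.0852
gripper_force: 0.0
```

```bash
python3 - <<'E'
from h import *
s=telemetry.observe();print(s['t'],s['tool_pos'],s['force'],s['finger_gap'])
ims={n:eyes.read_camera(n) for n in('scene','top')};o=[]
for n,(x,y) in(('scene',(298,165)),('top',(170,194))):
    o.append(cv2.resize(ims[n][y-37:y+38,x-25:x+25,::-1],(400,600),interpolation=cv2.INTER_CUBIC))
cv2.imwrite('pics/end.png',np.hstack(o))
for z in(.129,.132): print(z,proj('scene',[.5285,.1465,z]),proj('top',[.5285,.1465,z]))
E
```

```text
14.1167 [ 0.49228068 -0.00488137  0.23304962] [-0.05694228 -0.14959833 -0.00840718] 0.08515592659438337
0.129 [298.60542116 152.25954689] [165.90975405 193.46592602]
0.132 [298.66306116 151.03192705] [165.58656025 193.1894026 ]
```

View pics/end.png

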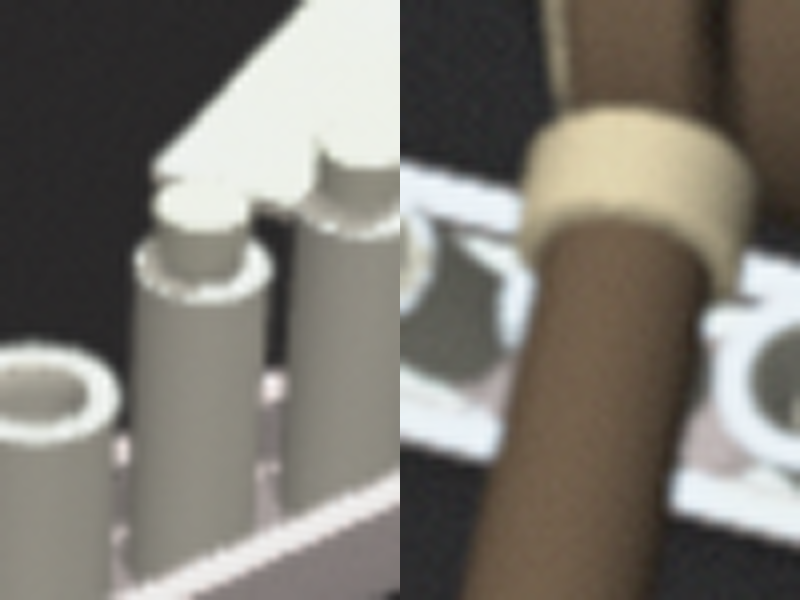

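The cap sits just above the rim, centred and upright, with its top at scene (297.6,153.4). That matches the finished vial beside it. Handing in.

```bash
python3 -c "
from workcell import workorder
print(workorder.hand_in())"
```

```text
the job is handed in; nothing more can be done
None
```

I put the round-capped plunger into the open filter vial, pressed it to its hard stop (about 20 N at the wrist), let go, and handed the job in at about 14 s. In the last picture it sits upright with its cap at the home height. The robot gave no verdict, and I didn't re-check the square-capped plunger, beaker or amber jar at the end, though no move went near enough to touch them.

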